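Find and back off the left-hand cap on a gas test block

ROBOT

A 7-joint arm with a two-finger parallel gripper is mounted at the origin on the work surface. World frame = base frame: x ahead of the robot, y to its left, z up, the work surface at z = 0. Lengths are in mm, angles in rad, forces in N, time in s.
With the tool pointing down it reaches from about 400 to 875 mm from the base axis. Payload 19.3 kg.
Tool frame: the origin (TCP) lies at the very end of the fingers, on their centre line; the grasp point (between the pads) lies 19 mm behind it (grip_point_offset is the z of the grasp point in the tool frame, in mm); z points along the fingers, x is the direction in which the jaws open and shut, and the axes are right-handed (so a half turn about z gives the same grasp; the last joint's range is limited). The gripper opens to 85 mm and grips with 20 to 120 N. Pads are 22 mm wide; open, the fingers measure 114 mm over their backs; the gripper's body (76 mm by 85 mm) begins 54 mm behind the grasp point. The pads swing forward as they close: fully open they stand 13 mm farther back than shut.
Start: joints at [-1.331, 0.521, -0.036, 1.599, 0.021, 1.021, -0.113], TCP at [190.561, 595.232, 231.291] pointing down, gripper open.
Joint ranges: [-2.91, 2.91], [-0.3, 2.13], [-1.5, 1.42], [0.17, 2.43], [-1.26, 4.41], [0.16, 1.93], [-2.52, 2.52]. Speed limits (rad/s): [1.89, 1.89, 2.39, 2.39, 3.01, 3.01, 3.01].

INTERFACE

Orientations are given as a 3x3 rotation matrix whose columns are the frame's x, y, z axes.
In Python, from workcell import movep, movel, goto_joints, open_gripper, clamp, wait, inverse_kinematics, read_state, camera, PlanningError, finish_job, grip_point_offset gives the robot as it stands. Calls block until the motion is done:
- movep(position, orientation): joint-space move of the TCP to a pose.
- movel(position, frame=None, max_speed=150, guard=None): straight line of the TCP; frame=None keeps the orientation; max_speed is the mean speed in mm/s. With guard (N) it stops when the force on the tool has changed by that much, and returns True; else False.
- goto_joints(angles): joint-space move.
- open_gripper() and clamp(): open the fingers fully, or close them until they stop; the grip force is fixed at half the most.
- wait(seconds).
- inverse_kinematics(position, orientation): joint angles nearest the present ones, or None.
- read_state(): the state.
- camera(name): name is "scene" or "top" or "wrist"; returns a dict with "image" (400x640x3 uint8, blue, green, red), "range_z" (400x640 float32, mm along the optical axis (not along the pixel's ray), 0 where there is no reading), "fx", "fy", "cx", "cy" (pixels), "cam_to_world" (4x4, takes a point from camera to world coordinates). Camera axes: x right, y up, looking along -z (the intrinsics and any distortion apply to the point x, -y, -z); pixel columns grow to the right and rows downward; lengths in mm; the calibration is good to about 2 mm. The wrist camera is an equidistant fisheye: a pixel r from the principal point sees the ray r / f radians off the axis. A picture is of the moment at which its call begins.
A pose or a line that the arm cannot do raises PlanningError and nothing moves.
- finish_job(): hands the job in, once; it reports no verdict.
The state is a dict: "time": time; "qpos": joint angles; "qvel": joint speeds; "joint_efforts": joint torques, N m; "eef_pos": TCP position; "tool_rot": TCP orientation; "ft_force": force on the tool from outside, world axes, zero at the start; "torque": the same for the moment, N m; "finger_gap": finger opening in mm.
Only numpy, scipy, OpenCV 4.12 (cv2) and the standard library are available. Lean on these libraries where they do the work, as an engineer would, in place of code of your own. Each camera call takes 0.05 s, during which the arm holds its last target.

TASK

One of the two winged caps on the aluminium gas test block has a left-hand thread, the other a normal right-hand one, and nothing marks which. Feel them both first by turning the wings gently, and nip the right-hand cap up clockwise with about 0.6 N m to be sure that it is tight, never forcing a wing that will not give, because the stems bend at 1 N m; only then back the left-hand cap off by at least a third of a turn. Leave the right-hand cap tight and do not disturb the things lying around.

Things in the scene. Friction and masses are not known exactly. Their poses are not given: they have to be found in the camera images.
- block: fixed aluminium block 96 x 290 x 55 mm (x, y, z), origin at the centre of its underside on the table, z up. Two caps stand on its top, on its y axis, 80 mm either side of the centre (cap 1 at +y, cap 2 at -y). Each episode either cap may be the left-hand one; exactly one is. A brass hose tail sticks 47 mm out of its -y end, a steel plug 12 mm out of its +y end.
- grip_1 (a point): grip point of the first cap: on its axis, 10 mm under the wing's top edge, 105 mm above the table. x runs along the wing, z up. The wing is an upright plate 68 mm long (x), 10 mm thick (y), its top edge 115 mm (ends 116 mm), underside 88 to 90 mm above the table, on a 12 mm stem; below it is the cap's 42 mm round skirt, top 80 mm above the table. It turns with the cap.
- grip_2 (a point): grip point of the second cap: on its axis, 10 mm under the wing's top edge, 105 mm above the table. x runs along the wing, z up. The wing is an upright plate 68 mm long (x), 10 mm thick (y), its top edge 115 mm (ends 116 mm), underside 88 to 90 mm above the table, on a 12 mm stem; below it is the cap's 42 mm round skirt, top 80 mm above the table. It turns with the cap.
- cap_1 (a joint): first cap of the block (toward the block's own +y): brass, vertical axis. Angle in rad, 0 at the start (tight); grows counter-clockwise seen from above, falls clockwise. A cap turns only in its loosening direction: a left-hand cap goes negative (clockwise from above), a right-hand cap goes positive; the other way it is hard up against its seat at once. It takes 0.35 N m to turn it, loose or not; it is captive and runs 5 rad at most. It does not rise noticeably.
- cap_2 (a joint): second cap of the block (toward the block's own -y): brass, vertical axis. Angle in rad, 0 at the start (tight); grows counter-clockwise seen from above, falls clockwise. A cap turns only in its loosening direction: a left-hand cap goes negative (clockwise from above), a right-hand cap goes positive; the other way it is hard up against its seat at once. It takes 0.35 N m to turn it, loose or not; it is captive and runs 5 rad at most. It does not rise noticeably.
- wing_1 (a joint): how far the wing of the first cap is twisted against its cap, rad (counter-clockwise positive): a torsion spring of 8 N m/rad about the cap's axis, so it tells the torque on the wing. 0.35 N m gives 0.044 rad; beyond 0.13 rad (1.04 N m) either way the slim stem is bent and the job is spoilt.
- wing_2 (a joint): how far the wing of the second cap is twisted against its cap, rad (counter-clockwise positive): a torsion spring of 8 N m/rad about the cap's axis, so it tells the torque on the wing. 0.35 N m gives 0.044 rad; beyond 0.13 rad (1.04 N m) either way the slim stem is bent and the job is spoilt.
- bearing: bystander: steel bearing ring, 32 mm across, 10 mm high, lying on the block's top midway between the caps; origin at the centre of its underside.
- spanner: bystander: spanner lying on the table on the robot's side of the block; origin under its middle.
- carton: bystander: cardboard carton 60 x 90 x 35 mm beyond the block; origin at the centre of its underside.
- screwdriver: bystander: screwdriver lying on the table; origin under its middle.
- socket: bystander: steel socket, 28 mm across, 40 mm tall, standing on the table near the block's -y end; origin at the centre of its underside.
- jar: bystander: jar, 60 mm across, 75 mm tall, beyond the block; origin at the centre of its underside.

How it is judged:
By the outcome, as a careful person would: the job done as asked, in the order asked, and still so for the second after the job is handed in, with the robot touching nothing.
It also fails if it takes over 72 s, if anything falls off the work surface, if the arm or the gripper's body presses on something with over 40 N, if the wrist force passes 120 N, or if a joint passes its speed limit or range.

## Working session

There is one attempt and no reset: what is moved stays moved. The work goes in short steps, each a Python script; the robot and the scene stay as the last script left them, time stands still between calls to the robot, and variables do not carry over. Pictures are saved under pics/ and viewed, and the job is handed in when it is done.

```bash
ls; mkdir -p pics; cat > h.py <<'E'
from workcell import *
import numpy as np, cv2
E
python3 - <<'E'
from h import *
s=read_state();print(s)
print(grip_point_offset)
for n in("scene","top","wrist"):
    c=camera(n);cv2.imwrite(f"pics/{n}0.png",c["image"]);np.savez(f"{n}0.npz",**c);print(n,c["fx"],c["cx"],c["cy"],np.round(c["cam_to_world"],3).tolist(),[k for k in c])
E
```

```text
pics
{'time': 0.0, 'qpos': array([-1.33119828,  0.52202202, -0.03634824,  1.59997969,  0.02121994,
        1.0211232 , -0.11278134]), 'qvel': array([ 0.00107871, -0.00111984,  0.00081344,  0.00023628,  0.00033664,
        0.00044988, -0.00032367]), 'joint_efforts': array([ 1.62707976e-03, -9.27103043e+01,  1.98053151e+00, -3.69931984e+01,
        1.78955850e-02,  8.23546696e-03, -3.70621012e-05]), 'eef_pos': array([190.46858914, 594.92021678, 230.73066505]), 'tool_rot': array([[ 3.04831232e-01,  9.52406347e-01, -2.63879206e-04],
       [ 9.52405698e-01, -3.04831333e-01, -1.11577109e-03],
       [-1.14310612e-03,  8.88018157e-05, -9.99999343e-01]]), 'ft_force': array([0.41855112, 0.28807285, 0.0893846 ]), 'torque': array([-0.00411398, -0.01935127,  0.00743493]), 'finger_gap': 85.6142677559663}
-18.700000000000003
scene 378.7693692616699 317.20262990181925 203.075958396324 [[0.409, -0.539, 0.737, 1130.158], [0.913, 0.248, -0.325, -289.986], [-0.008, 0.805, 0.593, 593.687], [0.0, 0.0, 0.0, 1.0]] ['image', 'range_z', 'fx', 'fy', 'cx', 'cy', 'cam_to_world']
top 435.2263702000904 320.46439437916445 199.65947371306004 [[-0.026, 0.986, -0.165, 410.733], [-1.0, -0.024, 0.015, -5.546], [0.011, 0.165, 0.986, 943.571], [0.0, 0.0, 0.0, 1.0]] ['image', 'range_z', 'fx', 'fy', 'cx', 'cy', 'cam_to_world']
wrist 309.70691628693146 315.9450567514789 197.8239010065962 [[0.304, -0.905, -0.297, 115.155], [0.953, 0.289, 0.095, 619.079], [-0.001, -0.311, 0.95, 372.475], [0.0, 0.0, 0.0, 1.0]] ['image', 'range_z', 'fx', 'fy', 'cx', 'cy', 'cam_to_world']
```

View pics/top0.png

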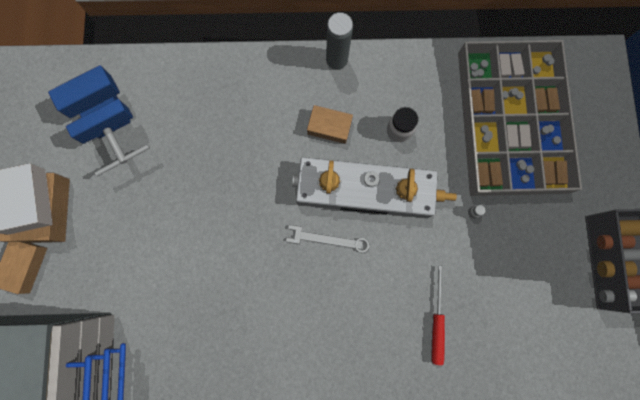

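View pics/scene0.png

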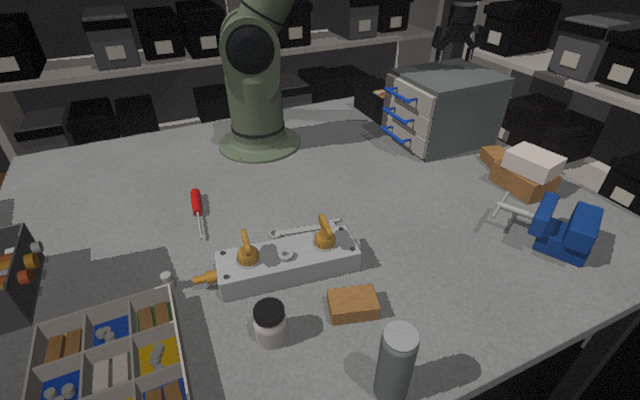

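The top view shows the block (300–437, 160–215). Cap 1 is at about (330,178) and cap 2 at about (408,186); the bearing sits between them at (371,178). The spanner lies at (330,240), the jar at (404,125), the carton at (330,125), and the socket at (478,212). I'll measure the caps next.

```bash
cat >> h.py <<'E'
def cloud(c):
    v,u=np.mgrid[0:400,0:640]; d=c["range_z"]
    P=np.stack([(u-c["cx"])/c["fx"]*d,-(v-c["cy"])/c["fy"]*d,-d,np.ones_like(d)],-1)
    P=P@np.array(c["cam_to_world"]).T
    P[d==0]=np.nan
    return P[...,:3]
E
python3 - <<'E'
from h import *
for n in("top","scene"):
    c=dict(np.load(n+"0.npz"));P=cloud(c);im=c["image"]
    hsv=cv2.cvtColor(im,cv2.COLOR_BGR2HSV)
    # wing points by height
    reg=(abs(P[...,0]-480)<160)&(abs(P[...,1])<250)
    m=reg&(P[...,2]>97)&(P[...,2]<125)&(hsv[...,1]>90)
    k,l,st,ce=cv2.connectedComponentsWithStats(m.astype(np.uint8))
    for i in range(1,k):
        q=P[l==i]
        if len(q)<12: continue
        ctr,sz,ang=cv2.minAreaRect(q[:,:2].astype(np.float32))
        mu=q.mean(0);w,v=np.linalg.eigh(np.cov(q[:,:2].T))
        print(n,i,len(q),ce[i].round(1),"mean",mu.round(1),"rect",np.round(ctr,1),np.round(sz,1),"dir deg",np.degrees(np.arctan2(v[1,1],v[0,1])).round(1),"z",q[:,2].min().round(1),q[:,2].max().round(1))
    m=reg&(P[...,2]>50)&(P[...,2]<60)
    k,l,st,ce=cv2.connectedComponentsWithStats(m.astype(np.uint8))
    i=1+np.argmax(st[1:,4]);q=P[l==i];r=cv2.minAreaRect(q[:,:2].astype(np.float32))
    print(n,"block",r,np.median(q[:,2]))
    b=cv2.boxPoints(r);print(b.round(1).tolist())
c=dict(np.load("top0.npz"));x=cv2.resize(c["image"][140:235,280:500],None,fx=3.6,fy=3.6,interpolation=cv2.INTER_CUBIC);cv2.imwrite("pics/topcrop.png",x)
c=dict(np.load("scene0.npz"));x=cv2.resize(c["image"][200:310,180:380],None,fx=4,fy=4,interpolation=cv2.INTER_CUBIC);cv2.imwrite("pics/scrop.png",x)
E
```

```text
top 1 151 [329.4 177.3] mean [593.1 -36.6 114.3] rect [596.2 -37. ] [ 9.9 62.6] dir deg 172.9 z 103.2 118.4
top 2 191 [410.3 185.4] mean [ 573.5 -193.9  112.8] rect [ 576. -195.] [10.  61.7] dir deg 173.3 z 97.1 118.8
top block ((587.3406372070312, -114.125732421875), (284.739990234375, 96.41719055175781), 82.64291381835938) 55.08788712832677
[[521.2999877929688, -249.1999969482422], [616.9000244140625, -261.5], [653.4000244140625, 20.899999618530273], [557.7999877929688, 33.20000076293945]]
scene 1 174 [325.2 225.9] mean [605.1 -41.3 109.5] rect [598.6 -39.1] [ 9.9 67.1] dir deg 174.4 z 97.0 115.8
scene 2 142 [245.7 242.4] mean [ 588.5 -199.1  111.4] rect [ 579.4 -197.4] [10.  63.5] dir deg 173.7 z 97.1 117.0
scene block ((587.9130859375, -114.90837097167969), (282.2801818847656, 98.39656066894531), 82.89323425292969) 54.2718839162078
[[521.5999755859375, -248.89999389648438], [619.2999877929688, -261.1000061035156], [654.2000122070312, 19.100000381469727], [556.5999755859375, 31.200000762939453]]
```

View pics/topcrop.png

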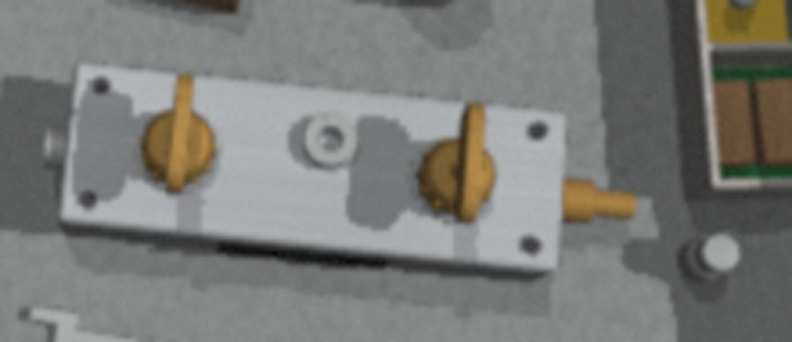

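View pics/scrop.png

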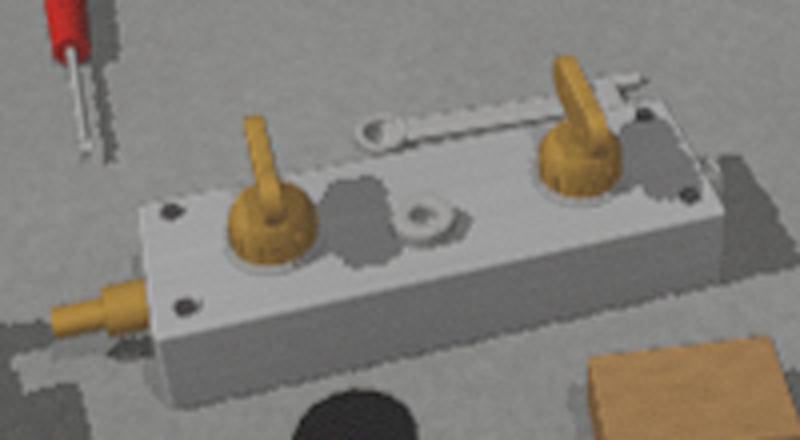

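The fitted block measures 283 x 97 mm (290 x 96 is given), at a height of 55 mm. Its centre is near (587.6, -115) and its yaw is about -7°. The wings stand at z ≈ 116, their mean directions are about -6.5°, and the two cap centres are about 160 mm apart, as they should be. Next I'll go above cap 1 and refine with the wrist camera.

```bash
cat >> h.py <<'E'
def R(a): # tool down, x axis at angle a (rad)
    return np.array([[np.cos(a),np.sin(a),0],[np.sin(a),-np.cos(a),0],[0,0,-1.]])
def wcloud(c):
    v,u=np.mgrid[0:400,0:640].astype(float); d=c["range_z"]
    x=(u-c["cx"])/c["fx"];y=(v-c["cy"])/c["fy"];r=np.hypot(x,y)
    s=np.where(r>1e-9,np.tan(np.minimum(r,1.5))/np.maximum(r,1e-9),1)
    P=np.stack([x*s*d,-y*s*d,-d,np.ones_like(d)],-1)@np.array(c["cam_to_world"]).T
    P[d==0]=np.nan
    return P[...,:3]
def wings(P,im,lo=107,hi=125):
    hsv=cv2.cvtColor(im,cv2.COLOR_BGR2HSV)
    m=(abs(P[...,0]-588)<90)&(abs(P[...,1]+115)<160)&(P[...,2]>lo)&(P[...,2]<hi)&(hsv[...,1]>90)
    k,l,st,ce=cv2.connectedComponentsWithStats(m.astype(np.uint8));out=[]
    for i in range(1,k):
        q=P[l==i]
        if len(q)<40: continue
        ctr,sz,ang=cv2.minAreaRect(q[:,:2].astype(np.float32))
        w,v=np.linalg.eigh(np.cov(q[:,:2].T));a=np.degrees(np.arctan2(v[1,1],v[0,1]));a=(a+90)%180-90
        print(len(q),ce[i].round(0),"mean",q.mean(0).round(1),"rect",np.round(ctr,1),np.round(sz,1),"dir",a.round(1),"z",q[:,2].min().round(1),q[:,2].max().round(1))
E
python3 - <<'E'
from h import *
for nm,p in(("c1",(597.4,-37,150)),("c2",(577.7,-195.5,150))):
  for a in(83.5,-96.5):
    for d in (0,-40,-140):
      q=inverse_kinematics(p,R(np.radians(a+d)));print(nm,a,d,None if q is None else np.round(q,2))
q=inverse_kinematics((560,-115,230),R(np.radians(-96.5)))
a=-96.5
movep((530,-115,200),R(np.radians(83.5)))
c=camera("wrist");cv2.imwrite("pics/w1.png",c["image"]);np.savez("w1.npz",**c)
print(read_state()["time"],read_state()["qpos"].round(2))
wings(wcloud(c),c["image"])
E
```

```text
c1 83.5 0 [-0.17  0.59  0.2   1.75 -0.15  0.82  1.55]
c1 83.5 -40 [-0.26  0.6   0.32  1.76 -0.25  0.82  0.94]
c1 83.5 -140 [-0.49  0.69  0.69  1.77 -0.55  0.88 -0.54]
c1 -96.5 0 [-0.5   0.7   0.72  1.77 -0.58  0.89 -1.21]
c1 -96.5 -40 [-0.72  0.98  1.22  1.78 -1.02  1.17 -1.54]
c1 -96.5 -140 [-0.07  0.58  0.05  1.75 -0.04  0.82  2.15]
c2 83.5 0 [ 0.01  0.62  0.32  1.73 -0.25  0.84  1.9 ]
c2 83.5 -40 [-0.13  0.66  0.55  1.74 -0.44  0.87  1.37]
c2 83.5 -140 [-0.28  0.76  0.82  1.74 -0.67  0.94 -0.18]
c2 -96.5 0 [-0.3   0.77  0.84  1.74 -0.69  0.95 -0.86]
c2 -96.5 -40 [-0.44  1.    1.22  1.75 -1.02  1.18 -1.29]
c2 -96.5 -140 [ 0.11  0.6   0.17  1.72 -0.13  0.83  2.5 ]
2.975 [-0.22  0.46  0.45  1.87 -0.26  0.86  1.81]
521 [229. 253.] mean [ 568.3 -193.6  112.5] rect [ 576.8 -196.2] [10.  63.2] dir -3.3 z 107.0 116.2
276 [412. 242.] mean [575.  -36.8 112.4] rect [576.4 -36.2] [10.3 22.1] dir -15.0 z 107.1 116.2
```

View pics/w1.png

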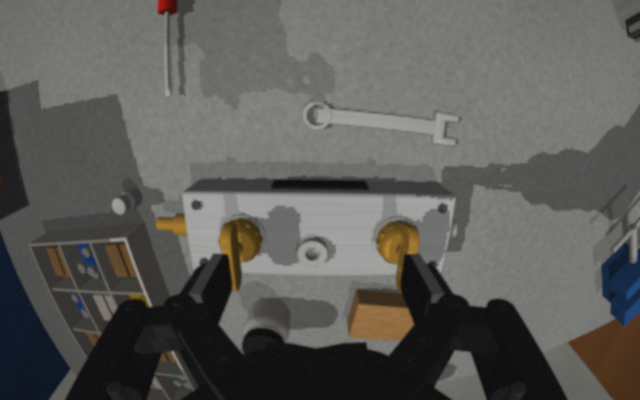

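The wrist view shows both caps at (240,240) and (400,242), but the open fingers partly hide the wing tips. I'll centre over cap 1 so that its wing shows between the fingers.

```bash
python3 - <<'E'
from h import *
movep((590,-37,165),R(np.radians(83.5)))
c=camera("wrist");cv2.imwrite("pics/w2.png",c["image"]);np.savez("w2.npz",**c)
s=read_state();print(s["time"],s["eef_pos"].round(1),s["torque"].round(3),s["ft_force"].round(2))
P=wcloud(c)
wings(P,c["image"])
h=cv2.cvtColor(c["image"],cv2.COLOR_BGR2HSV)
m=(P[...,2]>75)&(P[...,2]<84)&(h[...,1]>90)&(abs(P[...,1]+37)<40)
q=P[m];print("skirt",len(q),q.mean(0).round(1),cv2.minEnclosingCircle(q[:,:2].astype(np.float32)))
E
```

```text
3.525 [589.9 -37.1 164.9] [-0.019 -0.008  0.013] [ 0.74 -1.32  0.54]
942 [115. 220.] mean [ 575.3 -194.7  112.5] rect [ 577.9 -196.7] [11.8 64.1] dir -6.7 z 107.0 116.6
1179 [314. 224.] mean [593.1 -37.9 113.5] rect [597.1 -38.1] [10.2 63.2] dir -8.4 z 107.1 116.6
skirt 1045 [596.5 -38.6  78.5] ((597.85400390625, -38.590213775634766), 20.0333309173584)
```

View pics/w2.png

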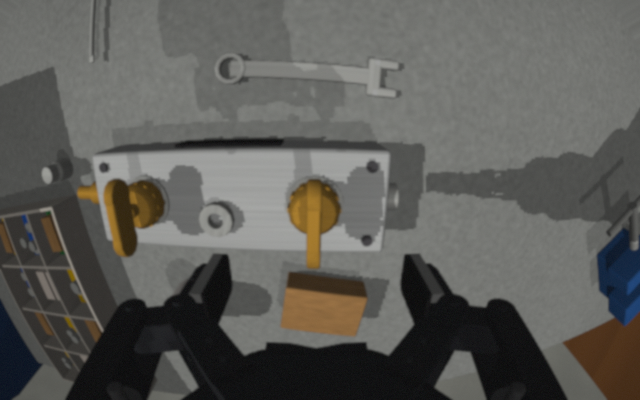

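Cap 1 measures (597.5, -38.2) from the wing and (597.9, -38.6) from its skirt, and cap 2 is about (577.5, -196.4). The cap axis gives a yaw of -7.2°. I'll grip cap 1 and feel it counter-clockwise, in small steps with a torque stop.

```bash
cat >> h.py <<'E'
def st(n=4):
    F=[];
    for _ in range(n):
        s=read_state();F.append(np.r_[s["ft_force"],s["torque"]]);wait(0.02)
    return s,np.mean(F,0)
def ang():
    r=read_state()["tool_rot"];return np.arctan2(r[1,0],r[0,0])
def grasp(xy,a,z=90.):
    movep((xy[0],xy[1],140),R(a)); movel((xy[0],xy[1],z),frame=R(a),max_speed=100,guard=15)
    wait(.2);s,b=st();print("base",b.round(3),s["eef_pos"].round(1),"t",s["time"])
    clamp();wait(.2);s,f=st();print("clamped",(f-b).round(3),"gap",round(s["finger_gap"],2),"ang",np.degrees(ang()).round(2),"t",s["time"])
    return b
E
python3 - <<'E'
from h import *
a=np.radians(82.8)
b=grasp((597.6,-38.3),a); np.save("b1.npy",b)
a0=a;z0=st()[1][5]
for k in range(1,4):
    a=a0+0.01*k
    movel((597.6,-38.3,90),frame=R(a));wait(.15);s,f=st();print(k,"ang",(ang()-a0).round(4),"F",(f-b).round(3),"t",s["time"])
    if abs(f[5]-b[5])>.5:break
E
```

```text
base [-0.267  0.118 -0.186  0.005  0.023 -0.019] [597.9 -38.3  90.5] t 4.675
clamped [-1.295  0.083  4.818 -0.014  0.291 -0.018] gap 8.77 ang 82.8 t 5.6167
1 ang 0.0099 F [-1.242 -0.074  5.708 -0.056  0.299 -0.066] t 6.15
2 ang 0.0198 F [-0.784 -0.365  5.563 -0.029  0.285 -0.128] t 6.6167
3 ang 0.0296 F [-1.298  0.065  5.426 -0.009  0.316 -0.209] t 7.0833
```

The grip is centred, with small lateral forces, and the torque follows 8 N m/rad. I'll carry on, counter-clockwise up to about 0.5 N m.

```bash
cat >> h.py <<'E'
def turn(xy,a0,d_list,b,lim=.5,z=90.,w=.12):
    for d in d_list:
        movel((xy[0],xy[1],z),frame=R(a0+d));wait(w);s,f=st(3);f=f-b
        print("d",round(d,3),"ang",round(ang()-a0,4),"Flat",f[:3].round(1),"Tz",f[5].round(3),"t",round(s["time"],2))
        if abs(f[5])>lim: print("stop");return d,f
    return d,f
E
python3 - <<'E'
from h import *
b=np.load("b1.npy");turn((597.6,-38.3),np.radians(82.8),[.04,.05,.06,.068],b,.46)
E
```

```text
d 0.04 ang 0.0396 Flat [-1.2 -0.2  5.9] Tz -0.294 t 7.5
d 0.05 ang 0.0495 Flat [-1.2  0.1  5.3] Tz -0.314 t 7.92
d 0.06 ang 0.0595 Flat [-0.8  0.   5. ] Tz -0.368 t 8.33
d 0.068 ang 0.0674 Flat [-0.7  0.2  5.6] Tz -0.464 t 8.75
stop
```

Not clear yet: 0.46 N m, with noise. I'll average for longer and take one more small step, which stays safely under 0.7 N m whichever thread it is.

```bash
python3 - <<'E'
from h import *
b=np.load("b1.npy");a0=np.radians(82.8)
def T(n=12):
    v=[]
    for _ in range(n): v.append(read_state()["torque"][2]);wait(.02)
    return np.mean(v)-b[5],np.std(v)
print(T())
movel((597.6,-38.3,90),frame=R(a0+.078));wait(.15);print(ang()-a0,T())
E
```

```text
(np.float64(-0.4297917566733287), np.float64(0.02705623815106106))
0.07738110446477986 (np.float64(-0.49170638955605384), np.float64(0.038052327292702255))
```

Cap 1 resists counter-clockwise: 0.49 N m and still rising, well past the 0.35 N m it takes to turn a cap. That suggests cap 1 is the left-hand one. I'll unload it, release it, and feel cap 2 counter-clockwise too.

```bash
cat >> h.py <<'E'
def Tz(b,n=12):
    v=[]
    for _ in range(n): v.append(read_state()["torque"][2]);wait(.015)
    return np.mean(v)-b[5]
E
python3 - <<'E'
from h import *
b=np.load("b1.npy");a0=np.radians(82.8)
movel((597.6,-38.3,90),frame=R(a0+.03));movel((597.6,-38.3,90),frame=R(a0));wait(.15);print("unloaded",Tz(b,6))
open_gripper();movel((597.6,-38.3,140))
xy=(577.4,-196.6)
b=grasp(xy,a0);np.save("b2.npy",b)
for d in(.02,.035,.05,.065,.08):
    movel((*xy,90),frame=R(a0+d));wait(.12);t=Tz(b,8);s,f=st(2);print(d,round(ang()-a0,4),t.round(3),(f-b)[:3].round(1),s["time"])
    if abs(t)>.5:break
E
```

```text
unloaded 0.056562678657931575
base [ 0.015  0.157  0.052  0.016 -0.014 -0.012] [ 577.7 -196.7   90.5] t 13.1083
clamped [-1.299 -3.098  4.676 -0.668  0.33  -0.008] gap 8.61 ang 82.79 t 14.05
0.02 0.0196 -0.13 [-1.4 -3.4  5.3] 14.5833
0.035 0.0344 -0.23 [-2.  -3.9  5.4] 15.1167
0.05 0.0493 -0.313 [-1.2 -3.6  4.7] 15.65
0.065 0.0643 -0.332 [-1.8 -3.2  5.5] 16.1833
0.08 0.0793 -0.311 [-2.3 -3.8  5.1] 16.7167
```

Cap 2 saturates at about 0.32 N m counter-clockwise, while cap 1 went past 0.49 and kept rising. So cap 2 is right-hand and cap 1 left-hand. I'll now nip cap 2 up clockwise to 0.6 N m.

```bash
python3 - <<'E'
from h import *
b=np.load("b2.npy");a0=np.radians(82.8);xy=(577.4,-196.6)
for d in(.04,0,-.03,-.045,-.06,-.07,-.077,-.084,-.09):
    movel((*xy,90),frame=R(a0+d));wait(.1);t=Tz(b,8);s,f=st(2);print(d,round(ang()-a0,4),t.round(3),(f-b)[:3].round(1),s["time"])
    if t>.57:break
E
```

```text
0.04 0.0398 -0.068 [-1.7 -3.6  6.1] 17.2333
0 -0.0001 0.215 [-2.  -3.6  5.6] 17.75
-0.03 -0.0304 0.34 [-1.8 -4.5  5.7] 18.2667
-0.045 -0.0454 0.352 [-2.  -4.4  6. ] 18.7833
-0.06 -0.0603 0.423 [-2.1 -3.9  5.5] 19.3
-0.07 -0.0702 0.479 [-1.4 -4.6  6.1] 19.8167
-0.077 -0.0772 0.503 [-1.5 -4.1  6.3] 20.3333
-0.084 -0.0841 0.541 [-1.5 -4.2  5.6] 20.85
-0.09 -0.09 0.559 [-1.8 -4.5  5.9] 21.3667
```

It ran back at 0.34–0.35 N m, then climbed hard against its seat. One more small step will reach 0.6 N m, then I'll unload gently and release.

```bash
python3 - <<'E'
from h import *
b=np.load("b2.npy");a0=np.radians(82.8);xy=(577.4,-196.6)
movel((*xy,90),frame=R(a0-.097));wait(.15);t=Tz(b,16);print("nip",ang()-a0,t,read_state()["finger_gap"])
d=-.097
if t<.585:
    d=-.101;movel((*xy,90),frame=R(a0+d));wait(.15);t=Tz(b,16);print("nip",ang()-a0,t)
for d in(-.06,-.03,-.015,-.005):
    movel((*xy,90),frame=R(a0+d));wait(.1);t=Tz(b,8);print("unload",d,t.round(3))
    if t<.08:break
open_gripper();movel((*xy,140));print(read_state()["time"])
E
```

```text
nip -0.09699666406852359 0.6343688653293577 8.956652957713338
unload -0.06 0.388
unload -0.03 0.182
unload -0.015 0.065
24.7083
```

Nipped to 0.63 N m and unloaded to about zero. Now I'll back off cap 1 clockwise, watching torque and side force.

```bash
cat > b.py <<'E'
from h import *
a0=np.radians(82.8);xy=np.array([597.6,-38.3])
b=grasp(xy,a0);np.save("b1.npy",b)
for d in [.02,.04,.055,.07,.1,.15]+list(np.arange(.3,2.46,.15)):
    movel((*xy,90),frame=R(a0-d));wait(.05);s,f=st(4);f=f-b
    dd=(ang()-a0+np.pi)%(2*np.pi)-np.pi
    print(round(d,3),round(dd,3),"Tz",f[5].round(3),"F",f[:3].round(1),"q7",s["qpos"][6].round(2),"gap",round(s["finger_gap"],1),"t",round(s["time"],1))
    if f[5]>.6 or np.linalg.norm(f[:2])>30: print("STOP");break
E
python3 b.py
```

```text
base [ 0.184 -0.03   0.425  0.015  0.009  0.003] [597.9 -38.3  90.5] t 26.2917
clamped [-1.475  0.318  4.521  0.005  0.293  0.013] gap 8.94 ang 82.8 t 27.2333
0.02 -0.021 Tz 0.182 F [-1.7  0.3  5.5] q7 1.7 gap 8.9 t 27.6
0.04 -0.041 Tz 0.279 F [-1.5  0.   5. ] q7 1.69 gap 9.1 t 28.0
0.055 -0.056 Tz 0.316 F [-1.4  0.1  5.5] q7 1.68 gap 9.0 t 28.3
0.07 -0.071 Tz 0.326 F [-1.9  0.2  4.7] q7 1.66 gap 8.7 t 28.7
0.1 -0.101 Tz 0.317 F [-1.2 -0.3  5.4] q7 1.64 gap 9.0 t 29.1
0.15 -0.151 Tz 0.301 F [-2.2  0.3  5.6] q7 1.6 gap 8.8 t 29.4
0.3 -0.3 Tz 0.229 F [-1.6 -0.2  5.5] q7 1.49 gap 8.5 t 29.9
0.45 -0.449 Tz 0.22 F [-1.9 -0.2  5.6] q7 1.37 gap 8.9 t 30.3
0.6 -0.599 Tz 0.251 F [-1.7  0.5  5.2] q7 1.26 gap 8.6 t 30.7
0.75 -0.748 Tz 0.222 F [-2.   0.4  5.7] q7 1.14 gap 9.0 t 31.1
0.9 -0.897 Tz 0.221 F [-1.7  0.2  5.7] q7 1.03 gap 8.9 t 31.5
1.05 -1.047 Tz 0.244 F [-1.5  0.5  5.8] q7 0.91 gap 8.8 t 31.9
1.2 -1.196 Tz 0.249 F [-1.7  0.7  6. ] q7 0.8 gap 8.8 t 32.4
1.35 -1.346 Tz 0.231 F [-1.2  0.6  6. ] q7 0.68 gap 8.9 t 32.8
1.5 -1.495 Tz 0.245 F [-1.4  0.7  6.5] q7 0.56 gap 8.5 t 33.2
1.65 -1.645 Tz 0.232 F [-1.   0.8  6.2] q7 0.44 gap 8.8 t 33.6
1.8 -1.794 Tz 0.244 F [-1.5  0.9  6. ] q7 0.32 gap 8.9 t 34.0
1.95 -1.944 Tz 0.235 F [-0.3  0.7  6.9] q7 0.2 gap 9.2 t 34.4
2.1 -2.093 Tz 0.228 F [-0.4  0.6  6.6] q7 0.07 gap 8.7 t 34.9
2.25 -2.243 Tz 0.217 F [-0.3  1.3  6.9] q7 -0.05 gap 8.8 t 35.3
2.4 -2.393 Tz 0.253 F [-0.8  0.8  7.1] q7 -0.18 gap 8.6 t 35.7
```

It turned freely clockwise at 0.22–0.33 N m, for about 2.39 rad. I'll relax the spring, release, retreat and check.

```bash
python3 - <<'E'
from h import *
a=np.radians(82.8)-2.4;b=np.load("b1.npy")
movel((597.6,-38.3,90),frame=R(a+.03));wait(.1);print(Tz(b,8))
open_gripper();movel((597.6,-38.3,150));movep((430,-40,260),R(a0:=np.radians(60)))
wait(.3)
c=camera("top");cv2.imwrite("pics/top1.png",c["image"]);wings(cloud(c),c["image"],97)
c2=camera("scene");cv2.imwrite("pics/scene1.png",c2["image"]);wings(cloud(c2),c2["image"],97)
o=np.load("top0.npz")
d=cv2.absdiff(o["image"],c["image"]).max(2);cv2.imwrite("pics/v.png",np.hstack([cv2.resize(c["image"][90:260,270:510],None,fx=1.6,fy=1.6),cv2.resize(c2["image"][190:360,150:390],None,fx=1.6,fy=1.6)]))
s=read_state();print(s["time"],s["ft_force"])
E
```

```text
0.036370834738699384
95 [327. 172.] mean [604.  -31.7 114.4] rect [603.6 -32.2] [43.6  9.7] dir 41.5 z 99.7 117.8
109 [411. 179.] mean [ 587.  -195.5  113.4] rect [ 588.  -196.3] [ 9.3 37.8] dir -8.5 z 97.2 119.1
276 [325. 225.] mean [601.  -39.8 108.2] rect [598.2 -38.5] [65.7 12.7] dir 38.3 z 97.1 116.3
140 [246. 242.] mean [ 588.  -199.   111.7] rect [ 580.8 -197.5] [10.  63.1] dir -6.5 z 98.5 116.7
39.225 [-0.36796456 -0.08915337  0.88557016]
```

View pics/v.png

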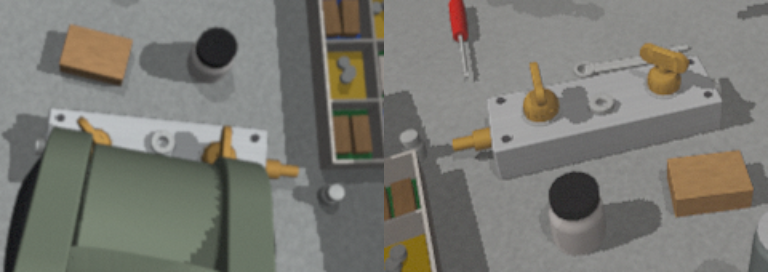

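The scene view shows wing 1 now at about 38°. That is a clockwise turn of 136° (2.37 rad), matching the tool. Wing 2 is at -6.5° (-6.3° before), and the bearing, carton, jar, socket, spanner and screwdriver all look to be where they were.

```bash
python3 -c "
from h import *
finish_job()"
```

```text
the job is handed in; nothing more can be done
```

The left-hand cap turned out to be cap 1 (toward +y). It is now backed off about 136° (2.37 rad, more than a third of a turn), and cap 2, the right-hand one, is tight.

- **Feeling:** I turned both wings gently counter-clockwise first. Cap 1 would not give, with torque rising to 0.49 N m, so I stopped and unloaded it. Cap 2 gave at about 0.32 N m.
- **Nipping up:** I turned cap 2 clockwise back onto its seat and nipped it to a measured 0.63 N m, then unloaded it before letting go.
- **Backing off:** Only then did I turn cap 1 clockwise. It gave at about 0.32 N m and then ran at 0.22–0.25 N m, with small side forces throughout.

**Last checks:**
- In the scene camera, wing 1 is at 38°, as the tool angle predicts. Wing 2 is at -6.5°, against -6.3° before.
- By eye, the things lying around had not moved.
- The gripper was clear of everything, and the clock stood at about 39 s of the 72 s allowed.

**Disagreements:**
- The arm hid part of wing 2 from the top camera in the last picture, so only the scene camera confirms its angle well.
- Cap 1's running torque read below the stated 0.35 N m.
- While nipping cap 2 the torque rose more slowly than the stated 8 N m/rad, probably because the pads gave a little.

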